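Load a plug-in module into the sloping test cradle and set its fader

ROBOT

A 6-joint arm with a two-finger parallel gripper is mounted at the origin on the work surface. World frame = base frame: x ahead of the robot, y to its left, z up, the work surface at z = 0. Lengths are in m, angles in rad, forces in N, time in s.
With the tool pointing down it reaches from about 0.3 to 0.875 m from the base axis. Payload 6.4 kg.
Tool frame: the origin (TCP) lies midway between the tips of the shut fingers; the grasp point (between the pads) lies ctrl.grip_point_offset behind it (ctrl.grip_point_offset is the distance from the TCP to the grasp point, in m); z points along the fingers, y is the direction in which the jaws open and shut (so a half turn about z gives the same grasp; the last joint's range is limited). The gripper opens to 85 mm and grips with 20 to 120 N. Pads are 22 mm wide; open, the fingers measure 114 mm over their backs; the gripper's body (76 mm by 85 mm) begins 54 mm behind the grasp point. The pads swing forward as they close: fully open they stand 13 mm farther back than shut.
Start: joints at [-1.324, 0.181, 1.607, -0, 1.354, -0.206], TCP at [0.252, -0.517, 0.231] pointing down, gripper open.
Joint ranges: [-2.99, 2.99], [-0.89, 2.07], [0.3, 2.58], [-1.14, 4.28], [0, 2.63], [-3.12, 3.12]. Speed limits (rad/s): [2.57, 2.57, 3.01, 3.14, 3.14, 3.14].

INTERFACE

Orientations are given as a unit quaternion [w, x, y, z].
In Python, from bench import ctrl, viewer gives the robot as it stands.
- The arm moves only by the shell command python3 -m handwheel 'ROWS' [OPENING]. ROWS is JSON, a list of rows, each an object with "travel": the shift along the tool's x, y, z as a fraction of full scale, a list of three; "dr": the turn, a rotation vector about the tool's x, y, z as a fraction of full scale, a list of three. A call has 1 to 20 rows; each row shifts and turns the pose as measured when the row begins, along the tool's axes as they then stand; what a row does not reach is not made up. Full scale, the value 1, is 150 mm for a shift and 30 degrees for a turn. A row lasts 1/12 s, in which the tool goes at most 41.7 mm and 7.16 degrees, less where a joint would pass 70% of its speed; a pose out of reach is approached as far as the arm can. A call with a number of a shift or a turn outside -1 to 1 is refused whole. A call with a gripper value outside its range is refused whole. OPENING is the opening, from -1 (shut) to 1 (fully open), set as the call begins (- or left out, the last holds). The fingers move at their own pace and stop on an object; the grip force is fixed at half the most. Time passes only in rows, so rows that do not move let the fingers close. It gives the time, the measured TCP pose, the force and the opening at its end, in the units of the state.
- ctrl.get_obs(): the state, without advancing time (a new reading comes with each control period).
- viewer.camera(name): name is "scene" or "side" or "wrist"; returns the picture (384x512x3 uint8, red, green, blue); there is no depth.
- viewer.get_calibration(name): a dict with "camera_matrix" (3x3 intrinsics, pixels), "R" (3x3) and "t" (3): a world point X has camera coordinates R X + t. Camera axes: x right, y down, z forward; pixel columns grow to the right and rows downward; lengths in m; the calibration is good to about 2 mm. A picture is of the moment at which its call begins: read the wrist's pose just before it. get_calibration takes no time and is no camera call; for the wrist camera it gives the pose at the moment of the call.
- ctrl.hand_in(): hands the job in, once; it reports no verdict.
The state is a dict: "time_s": time; "q": joint angles; "dq": joint speeds; "joint_efforts": joint torques, N m; "eef_pos": TCP position; "eef_rot": TCP orientation; "wrist_force": force on the tool from outside, world axes, zero at the start; "torque": the same for the moment, N m; "opening": opening from 0.0 (shut) to 1.0 (fully open).
Only numpy, scipy, OpenCV 4.12 (cv2) and the standard library are available. Lean on these libraries where they do the work, as an engineer would, in place of code of your own. Each camera call takes 0.05 s, during which the arm holds its last target. There are 200 camera calls.

TASK

Take the yellow-handled plug-in module out of the storage rack and slide it, brass connector edge first, into the slot of the sloping test cradle; press it fully home without ramming it, and let go of it. Only then slide the cradle's red fader to the green mark and leave it there. Leave the other modules in the rack and everything else on the bench where it is.

Things in the scene. Friction and masses are not known exactly. Their poses are not given: they have to be found in the camera images.
- module_yellow: Module to load: green plate 70 mm wide (x), 8 thick (y), z 6 to 95 mm; yellow handle 40 wide (x), 14 thick (y), z 95 to 140 mm; brass connector edge 62 x 5 mm, z 0 to 6 mm. About 0.2 kg. Origin: middle of the connector edge; z up the plate to the handle. Stands upright in any one of the rack's slots. Goes into the cradle either way round
- module_red: the same shape and size as module_yellow but with a red handle; a bystander that stays in the rack. Same origin and axes
- module_white: the same shape and size as module_yellow but with a white handle; a bystander that stays in the rack. Same origin and axes
- rack: Storage rack, fixed: base 120 (x) x 190 (y) x 8 mm with three upright slots 60 mm apart along its y. Origin: centre of its underside. Slot floors at z = 8 mm, slot walls up to z = 38 mm, 1 mm free on each side of a plate; lift a module at least 35 mm straight up to clear it
- cradle: Test cradle, fixed: dark steel base 170 mm (x) x 225 mm (y -155 to +70 mm) x 10 mm; on it the sloping white deck with the slot and, at y = -122 mm, the fader. Origin: on the bench under the deck's middle; x away from the robot, z up. Deck, slot and orange fence form one guide, clamped up to 15 mm either way along cradle y; it resists hand force. The offset is NOT reported: feel or see it
- socket: Fixed frame on the deck's upper face, 98 mm above the bench, at the middle of the guide's adjustment. z points out of the slot and leans 0.55 rad from vertical to cradle -x; x runs along the slot, up the slope; y across it = cradle y. Deck (z = 0): 100 mm (x) by 110 (y). Slot: 74 mm (x) by 10.5 (y), 55 deep. Its y is 0 plus the unreported offset (up to 15 mm either way)
- slot_floor (a point): Depth of the slot's floor: the point at z = -55 mm of socket (not shifted by the offset). A module is home with its origin at that depth. From 43 mm depth on, a stiff contact resists with about 12 N; press through it. Fence: along the slot's +y side, 74 mm long, 8 thick, 22 mm proud of the deck, inner face flush with the slot's +y wall; nothing stands above the deck on the -y side
- fader (a joint): Fader position in m: 0 nearest the robot, growing along cradle +x up to 0.080; starts at 0 to 0.025; the green mark is at 0.055. It stays where left (friction about 1.5 N)
- fader_top (a point): Middle of the top of the red fader grip, 64 mm above the bench; the grip is 20 mm long (along the track, cradle x), 28 mm wide (y), 40 mm tall, above a black track housing whose top is 24 mm above the bench
- mark (a point): The point on the fader's track line level with the green line (the line itself is painted beside the track); the grip's middle belongs over it
- multimeter: Orange multimeter lying on the bench, 150 x 75 x 40 mm, bystander; origin at centre of underside
- flux_bottle: White bottle with red cap, 48 mm across, 130 mm tall, bystander; origin at centre of underside
- solder_reel: Steel-grey solder reel standing on its flange, 60 mm across, 46 mm tall, bystander; origin at centre of underside
There are look-alikes about, which are no part of the job. What is shaped like the module_yellow but orange is not meant.

How it is judged:
By the outcome, as a careful person would: the job done as asked, in the order asked, and still so for the second after the job is handed in, with the robot touching nothing.
It also fails if it takes over 64 s, if anything falls off the work surface, if the arm or the gripper's body presses on something with over 40 N, if the wrist force passes 120 N, or if a joint passes its speed limit or range.

## Working session

There is one attempt and no reset: what is moved stays moved. The work goes in short steps, Python scripts to look and compute and a shell command to move; the robot and the scene stay as the last step left them, time stands still between calls to the robot, and variables do not carry over. Pictures are saved under pics/ and viewed, about 8 in all and at most 12, crops included, and the job is handed in when it is done.

```bash
ls; mkdir -p pics
python3 - <<'E'
from bench import ctrl, viewer
import cv2,numpy as np
print(ctrl.get_obs(), ctrl.grip_point_offset)
a=[]
for n in("scene","side","wrist"):
    c=viewer.get_calibration(n); im=viewer.camera(n); cv2.imwrite(f"pics/{n}0.png",im[:,:,::-1]); print(n,{k:np.round(v,4).tolist() for k,v in c.items()})
E
```

```text
pics
{'time_s': 0.0, 'q': array([-1.32428728e+00,  1.81517377e-01,  1.60801011e+00,  2.72234695e-05,
        1.35381898e+00, -2.06289335e-01]), 'dq': array([-0.00076466,  0.00021052,  0.00133955, -0.00098453,  0.00141424,
       -0.00042615]), 'joint_efforts': array([ 1.77520622e-03, -4.44872332e+01, -3.51333547e+01, -1.89019693e-04,
        9.14165808e-03, -2.47851915e-05]), 'eef_pos': array([ 0.25144353, -0.51649024,  0.23039646]), 'eef_rot': array([-8.76995802e-04,  9.74481270e-01,  2.24467112e-01, -4.34594751e-06]), 'wrist_force': array([-0.0326091 ,  0.17981435,  0.36312882]), 'torque': array([-0.02816806, -0.03818301,  0.03659069]), 'opening': 0.9994746590901963} 0.0187
scene {'camera_matrix': [[427.0755, 0.0, 248.99], [0.0, 427.0755, 182.6776], [0.0, 0.0, 1.0]], 'R': [[0.862, 0.5067, -0.0134], [0.3647, -0.6383, -0.678], [-0.3521, 0.5795, -0.735]], 't': [-0.4108, -0.111, 1.523]}
side {'camera_matrix': [[477.2537, 0.0, 257.0343], [0.0, 477.2537, 191.8243], [0.0, 0.0, 1.0]], 'R': [[-0.8019, -0.5973, -0.0119], [-0.3572, 0.4955, -0.7918], [0.4788, -0.6307, -0.6107]], 't': [0.3692, 0.2479, 1.2801]}
wrist {'camera_matrix': [[270.8701, 0.0, 250.091], [0.0, 270.8701, 189.8643], [0.0, 0.0, 1.0]], 'R': [[0.4367, -0.8996, -0.0006], [-0.8605, -0.4179, 0.2916], [-0.2626, -0.1268, -0.9566]], 't': [-0.574, -0.0374, 0.3793]}
```

View pics/scene0.png

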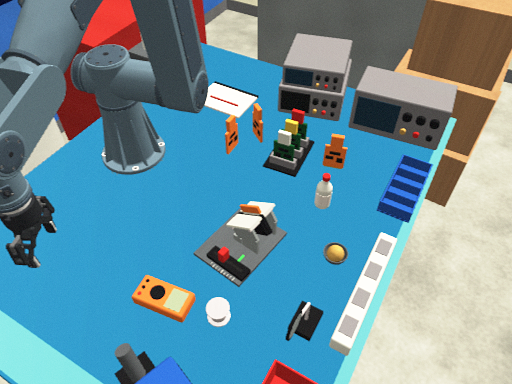

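View pics/side0.png

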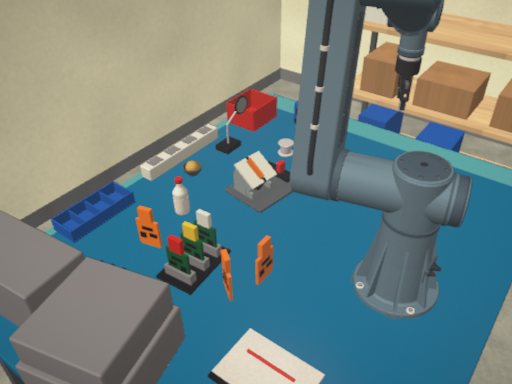

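The scene view shows the rack at about (290,150) with white, yellow and red handles (yellow in the middle), and the cradle at about (240,240) with its fader at (223,253). The side view shows the rack at (195,250) and the cradle at (260,180). Next I'll enlarge both.

```bash
cat > h.py <<'E'
import cv2,numpy as np
from bench import ctrl,viewer
def ray(c,p):
    K,R,t=(np.array(c[k]) for k in("camera_matrix","R","t"))
    d=R.T@np.linalg.solve(K,[p[0],p[1],1.]); return -R.T@t,d
def onz(c,p,z):
    o,d=ray(c,p); return o+d*(z-o[2])/d[2]
def tri(c1,p1,c2,p2):
    o,d=ray(c1,p1);q,e=ray(c2,p2)
    s=np.linalg.lstsq(np.c_[d,-e],q-o,rcond=None)[0]
    a,b=o+d*s[0],q+e*s[1]; return (a+b)/2,np.linalg.norm(a-b)
def proj(c,X):
    K,R,t=(np.array(c[k]) for k in("camera_matrix","R","t")); v=K@(R@np.array(X)+t); return v[:2]/v[2]
def mask(im,lo,hi):
    return cv2.inRange(cv2.cvtColor(im,cv2.COLOR_BGR2HSV),lo,hi)
E
python3 - <<'E'
import cv2,numpy as np
s=cv2.imread("pics/scene0.png");d=cv2.imread("pics/side0.png")
def cr(im,x,y,w,h,f): return cv2.resize(im[y:y+h,x:x+w],None,fx=f,fy=f,interpolation=cv2.INTER_CUBIC)
A=np.hstack([cr(s,190,195,100,100,4),cr(s,245,95,100,100,4)])
B=np.hstack([cr(d,220,145,80,40+25,5),cr(d,150,200,80,65,5)])[:, :800]
cv2.imwrite("pics/cropA.png",A);cv2.imwrite("pics/cropB.png",cr(d,150,140,150,150,4))
E
```

```text
(no output)
```

View pics/cropA.png

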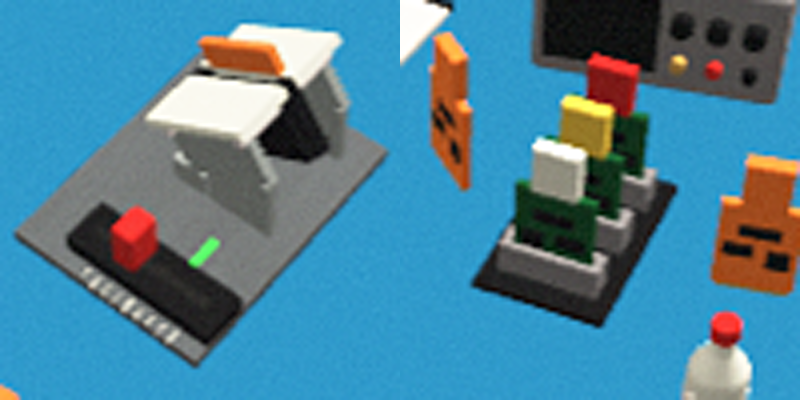

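View pics/cropB.png

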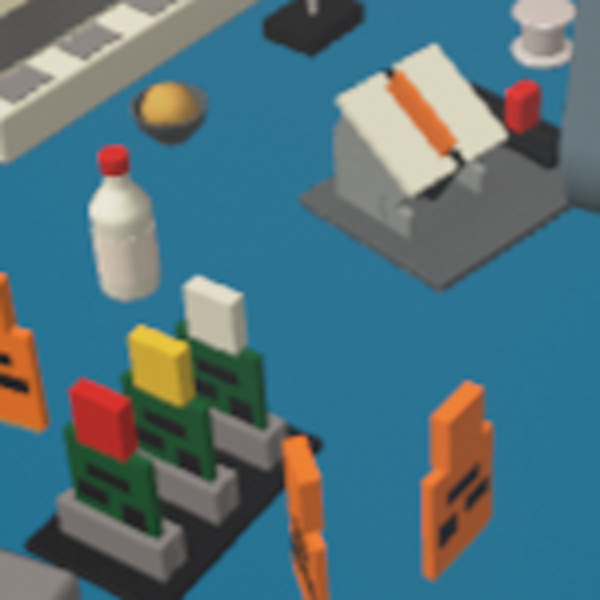

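Crop A shows the fader grip top at about (223,248) in the full image, the green line at (241,258), and the orange fence on the slot's far (+y) side. Both crops have yellow in the middle rack slot. Now I'll compute the poses.

Run:
```python
from h import *
np.set_printoptions(precision=4,suppress=True)
S,D=viewer.get_calibration("scene"),viewer.get_calibration("side")
s=cv2.imread("pics/scene0.png");d=cv2.imread("pics/side0.png")
fa=lambda x,y:(190+x/4-.4,195+y/4-.4); fr=lambda x,y:(245+(x-400)/4-.4,95+y/4-.4); fd=lambda x,y:(150+x/4-.4,140+y/4-.4)
print("rack",*[onz(S,fr(*p),.008) for p in((473,285),(602,325),(676,187))])
print("rack side",*[onz(D,fd(*p),.008) for p in((27,545),(322,443))])
print("cradle S",*[onz(S,fa(*p),.010) for p in((15,235),(197,365),(388,152))])
print("cradle D",*[onz(D,fd(*p),.010) for p in((440,288),(302,200))])
# handles
for n,lo,hi in(("yel",(20,120,120),(32,255,255)),):
    m1=mask(s,lo,hi);m2=mask(d,lo,hi)
    out=[]
    for m,(x,y,w,h) in((m1,(270,90,60,60)),(m2,(170,210,50,50))):
        mm=np.zeros_like(m);mm[y:y+h,x:x+w]=m[y:y+h,x:x+w];ys,xs=np.nonzero(mm);out.append((xs.mean(),ys.mean()));print(len(xs),cv2.boundingRect(mm))
    print(n,tri(S,out[0],D,out[1]))
# top faces at z=.148: white,yellow,red scene front-edge and side corner pts
print("yel top scene",*[onz(S,fr(*p),.148) for p in((570,96),(614,104),(608,126),(560,118))])
print("yel top side",*[onz(D,fd(*p),.148) for p in((138,326),(193,353),(187,366),(130,337))])
print("fader top S",*[onz(S,fa(*p),.064) for p in((133,207),(158,214),(136,240),(111,226))])
print("mark S",*[onz(S,fa(*p),.010) for p in((213,240),(196,264))])
for n,p1,p2 in(("fence",(203,37),(388,75)),("fence",(283,48),(455,147))): print(n,tri(S,fa(*p1),D,fd(*p2)))
```

```text
rack [0.4386 0.1579 0.008 ] [0.5547 0.17   0.008 ] [0.5364 0.3568 0.008 ]
rack side [0.5343 0.3609 0.008 ] [0.4335 0.1661 0.008 ]
cradle S [ 0.4393 -0.249   0.01  ] [ 0.6052 -0.2721  0.01  ] [ 0.6363 -0.0521  0.01  ]
cradle D [ 0.4663 -0.0217  0.01  ] [ 0.6285 -0.0462  0.01  ]
161 (285, 109, 31, 26)
232 (182, 222, 16, 20)
yel (array([0.4869, 0.2636, 0.1271]), np.float64(0.003106662436484944))
yel top scene [0.4678 0.2661 0.148 ] [0.5037 0.2746 0.148 ] [0.5118 0.2471 0.148 ] [0.4735 0.237  0.148 ]
yel top side [0.5071 0.259  0.148 ] [0.4593 0.2574 0.148 ] [0.454  0.2691 0.148 ] [0.5037 0.2702 0.148 ]
fader top S [ 0.5219 -0.2163  0.064 ] [ 0.5398 -0.2126  0.064 ] [ 0.5381 -0.2376  0.064 ] [ 0.5173 -0.2367  0.064 ]
mark S [ 0.5637 -0.1822  0.01  ] [ 0.5635 -0.2052  0.01  ]
fence (array([ 0.5406, -0.0996,  0.14  ]), np.float64(0.05336572624743918))
fence (array([ 0.5289, -0.0792,  0.0902]), np.float64(0.05798280479199513))
```

```bash
cat >> h.py <<'E'
from scipy.spatial.transform import Rotation as Ro
def pose():
    o=ctrl.get_obs(); w,x,y,z=o["eef_rot"]; return o["eef_pos"],Ro.from_quat([x,y,z,w]),o
def down(yaw,tilt=0):
    # tool x along yaw, z down; tilt>0 leans the tool so that it points away (+x) and down
    return Ro.from_euler("z",yaw)*Ro.from_matrix(np.diag([1.,-1,-1]))*Ro.from_euler("y",tilt)
def plan(P,R,vmax=.038,wmax=6.5):
    """rows: first turn in place, then shift"""
    p,r,o=pose(); rv=(r.inv()*R).as_rotvec(); n=max(1,int(np.ceil(np.degrees(np.linalg.norm(rv))/wmax)))
    v=R.inv().apply(np.array(P)-p); k=max(1,int(np.ceil(np.linalg.norm(v)/vmax)))
    print("turn x",n,np.round(rv/n/np.radians(30),4)); print("shift x",k,np.round(v/k/.15,4), "total mm",np.round(v*1e3,1))
def st():
    p,r,o=pose(); print("t %.2f"%o["time_s"],"p",np.round(p,4),"x",np.round(r.as_matrix()[:,0],4),"z",np.round(r.as_matrix()[:,2],4),"F",np.round(o["wrist_force"],1),"op %.3f"%o["opening"])
E
python3 - <<'E'
from h import *
c=viewer.get_calibration("wrist");R=np.array(c["R"]);p,r,o=pose()
print("cam in tool",r.inv().apply(-R.T@c["t"]-p),"fwd",r.inv().apply(R[2]))
plan([.47,-.13,.32],down(np.radians(-1)))
E
```

```text
cam in tool [ 0.074254   -0.0004509  -0.14284584] fwd [-2.91923472e-01  6.10896925e-04  9.56441484e-01]
turn x 5 [-0.0005 -0.      0.1796]
shift x 12 [ 0.1176 -0.2169 -0.0497] total mm [ 211.7 -390.4  -89.4]
```

```bash
R='{"travel":[0.145,-0.217,-0.05],"dr":[0,0,0]}'; true
python3 -m handwheel '[{"travel":[0,0,-0.15],"dr":[0,0,0.18]},{"travel":[0,0,-0.15],"dr":[0,0,0.18]},{"travel":[0,0,-0.1],"dr":[0,0,0.18]},{"travel":[0,0,-0.1],"dr":[0,0,0.18]},{"travel":[0,0,-0.1],"dr":[0,0,0.18]},{"travel":[0.145,-0.217,0],"dr":[0,0,0]},{"travel":[0.145,-0.217,0],"dr":[0,0,0]},{"travel":[0.145,-0.217,0],"dr":[0,0,0]},{"travel":[0.145,-0.217,0],"dr":[0,0,0]},{"travel":[0.145,-0.217,0],"dr":[0,0,0]},{"travel":[0.145,-0.217,0],"dr":[0,0,0]},{"travel":[0.145,-0.217,0],"dr":[0,0,0]},{"travel":[0.145,-0.217,0],"dr":[0,0,0]},{"travel":[0.145,-0.217,0],"dr":[0,0,0]},{"travel":[0.145,-0.217,0],"dr":[0,0,0]},{"travel":[0.145,-0.217,0],"dr":[0,0,0]},{"travel":[0.145,-0.217,0],"dr":[0,0,0]},{"travel":[0,0,0],"dr":[0,0,0]},{"travel":[0,0,0],"dr":[0,0,0]}]' 0
python3 - <<'E'
from h import *
import json
st(); c=viewer.get_calibration("wrist"); im=viewer.camera("wrist")[:,:,::-1]
cv2.imwrite("pics/w1.png",im); cv2.imwrite("pics/w1big.png",cv2.resize(im,(768,576),interpolation=cv2.INTER_CUBIC))
json.dump({k:np.array(v).tolist() for k,v in c.items()},open("w1.json","w"))
E
```

```text
time_s: 1.73
eef_pos: [0.5383, -0.1182, 0.3204]
eef_rot: [-0.006, 1.0, -0.024, -0.002]
wrist_force: [-0.1, -0.4, 0.7]
opening: 0.496
t 1.73 p [ 0.5383 -0.1182  0.3204] x [ 0.9988 -0.0487 -0.0045] z [-0.004   0.0115 -0.9999] F [-0.1 -0.4  0.7] op 0.496
```

View pics/w1big.png

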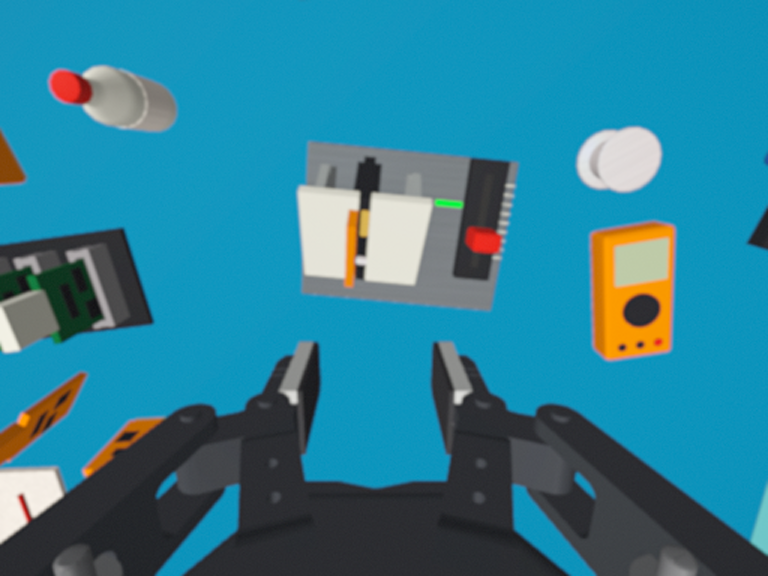

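The wrist view shows the cradle base corners at about (307,141), (519,163), (492,310) and (302,292) in the enlarged image. The slot lies between the two white plates at x≈365, the fence is at x≈351, the fader at (484,240) and the green line at (449,203).

```bash
cat > m1.py <<'E'
from h import *
import json
np.set_printoptions(precision=4,suppress=True)
c=json.load(open("w1.json")); im=cv2.imread("pics/w1.png")
# base corners, refined on the blue mask border
blue=mask(im,(90,150,80),(115,255,255)); 
reg=np.zeros_like(blue); reg[85:215,185:350]=255-blue[85:215,185:350]
n,l,s,_=cv2.connectedComponentsWithStats(reg); k=1+np.argmax(s[1:,4])
hull=cv2.convexHull(cv2.findContours((l==k).astype(np.uint8),0,1)[0][0])
b=np.array([(307,141),(519,163),(492,310),(302,292)])/1.5-.17
loc=np.array([(.085,.07),(.085,-.155),(-.085,-.155),(-.085,.07)])
W=np.array([onz(c,p,.010)[:2] for p in b]); print(W, [np.linalg.norm(W[i]-W[(i+1)%4]) for i in range(4)])
lc,wc=loc.mean(0),W.mean(0); H=((loc-lc).T@(W-wc)); a=np.arctan2(H[0,1]-H[1,0],H[0,0]+H[1,1])
Rm=np.array([[np.cos(a),-np.sin(a)],[np.sin(a),np.cos(a)]]); o=wc-Rm@lc
print("cradle origin",o,"yaw deg",np.degrees(a)); 
zs=np.r_[Rm@[-np.sin(.55),0],np.cos(.55)]; od=np.r_[o,.098]
def deck(p,h=0):
    q,d=ray(c,p); X=q+d*((od+h*zs-q)@zs)/(d@zs); return np.r_[Rm.T@(X[:2]-o),X[2]]
def lc2(p,z): return Rm.T@(onz(c,p,z)[:2]-o)
hsv=cv2.cvtColor(im,cv2.COLOR_BGR2HSV).astype(int)
white=((hsv[:,:,2]>190)&(hsv[:,:,1]<45)).astype(np.uint8)
org=cv2.inRange(hsv.astype(np.uint8),(8,170,120),(24,255,255))
g=cv2.cvtColor(im,cv2.COLOR_BGR2GRAY).astype(float)
def sub(y,x0,x1,up):
    r=g[y,x0:x1]; 
    d=np.gradient(r); d=np.clip(d if up else -d,0,None); i=d.argmax(); w=slice(max(0,i-2),i+3); return x0+(np.arange(len(r))[w]*d[w]).sum()/d[w].sum()
for y in range(134,186,6):
    x=sub(y,238,256,True); xr=sub(y,270,300,False); xl=sub(y,190,212,True)
    ox=np.nonzero(org[y,225:250])[0]+225
    print(y,"slot-y wall",round(x,1),deck((x,y))[:2],"right",deck((xr,y))[1],"left",deck((xl,y))[1],"fence px",ox.min() if len(ox) else None,ox.max() if len(ox) else None, [deck((v,y),.022)[1] for v in((ox.min()-.5,ox.max()+.5) if len(ox) else ())])
for nm,m,z in(("fader",mask(im,(0,150,120),(6,255,255)),.064),("mark",mask(im,(45,120,100),(75,255,255)),.010)):
    mm=np.zeros_like(m);mm[110:190,285:345]=m[110:190,285:345];ys,xs=np.nonzero(mm);print(nm,lc2((xs.mean(),ys.mean()),z),[lc2(p,z) for p in((xs.min(),ys.mean()),(xs.max(),ys.mean()),(xs.mean(),ys.min()),(xs.mean(),ys.max()))])
E
python3 m1.py
```

```text
[[ 0.635  -0.0473]
 [ 0.6017 -0.2708]
 [ 0.4357 -0.248 ]
 [ 0.4685 -0.0248]] [np.float64(0.22591506274041237), np.float64(0.16756758793978946), np.float64(0.2255886628691229), np.float64(0.16802398500236962)]
cradle origin [ 0.5413 -0.1057] yaw deg -8.18544398310723
134 slot-y wall 246.2 [ 0.0396 -0.0019] right -0.05168107791726247 left 0.05825290138966754 fence px None None []
140 slot-y wall 246.4 [ 0.0317 -0.0026] right -0.05338067290284932 left 0.05816325742443279 fence px None None []
146 slot-y wall 240.2 [0.0226 0.0047] right -0.05341285857631692 left 0.058337465018518296 fence px 233 238 [np.float64(0.012915921915950458), np.float64(0.005782540067674192)]
152 slot-y wall 239.6 [0.0139 0.005 ] right -0.053410259331062554 left 0.05823741694000219 fence px 232 238 [np.float64(0.013897712108330478), np.float64(0.005392353494436327)]
158 slot-y wall 244.3 [ 0.0056 -0.0018] right -0.05332551199201811 left 0.058414294734237725 fence px 232 237 [np.float64(0.013678994304717768), np.float64(0.006224705670745084)]
164 slot-y wall 243.8 [-0.0039 -0.0017] right -0.05337214923090361 left 
[... 208 characters left out ...]
32 236 [np.float64(0.013210931654425394), np.float64(0.006708351097218567)]
176 slot-y wall 243.1 [-0.0242 -0.002 ] right -0.053316787875917586 left 0.058337810868659294 fence px 231 235 [np.float64(0.014294036400472424), np.float64(0.007632619271649576)]
182 slot-y wall 242.3 [-0.0352 -0.0015] right -0.053369621142627034 left 0.058448205014237156 fence px 231 236 [np.float64(0.014063531056509827), np.float64(0.005877376142723398)]
fader [ 0.0068 -0.1156] [array([ 0.0052, -0.0987]), array([ 0.0084, -0.1327]), array([ 0.0197, -0.1133]), array([-0.0056, -0.1177])]
mark [ 0.0345 -0.0869] [array([ 0.0331, -0.072 ]), array([ 0.036 , -0.1031]), array([ 0.0382, -0.0864]), array([ 0.0302, -0.0876])]
```

The three offset estimates for the guide are 2.5, 3.2 and 0.7 mm, so I'll settle it by feeling the fence later. Next is the rack.

Run:
```python
from h import *
plan([.485,.26,.32],down(np.radians(5.8)))
```

```text
turn x 2 [-0.012   0.0032 -0.1439]
shift x 11 [-8.900e-03 -2.313e-01  2.000e-04] total mm [-1.460e+01 -3.817e+02  3.000e-01]
```

```bash
python3 -m handwheel '[{"travel":[0,0,0],"dr":[-0.012,0.003,-0.144]},{"travel":[0,0,0],"dr":[-0.012,0.003,-0.144]},{"travel":[-0.009,-0.231,0],"dr":[0,0,0]},{"travel":[-0.009,-0.231,0],"dr":[0,0,0]},{"travel":[-0.009,-0.231,0],"dr":[0,0,0]},{"travel":[-0.009,-0.231,0],"dr":[0,0,0]},{"travel":[-0.009,-0.231,0],"dr":[0,0,0]},{"travel":[-0.009,-0.231,0],"dr":[0,0,0]},{"travel":[-0.009,-0.231,0],"dr":[0,0,0]},{"travel":[-0.009,-0.231,0],"dr":[0,0,0]},{"travel":[-0.009,-0.231,0],"dr":[0,0,0]},{"travel":[-0.009,-0.231,0],"dr":[0,0,0]},{"travel":[-0.009,-0.231,0],"dr":[0,0,0]},{"travel":[0,0,0],"dr":[0,0,0]},{"travel":[0,0,0],"dr":[0,0,0]}]'
python3 - <<'E'
from h import *
import json
st(); c=viewer.get_calibration("wrist"); im=viewer.camera("wrist")[:,:,::-1]
cv2.imwrite("pics/w2.png",im); cv2.imwrite("pics/w2big.png",cv2.resize(im[60:260,130:380],None,fx=3,fy=3,interpolation=cv2.INTER_CUBIC))
json.dump({k:np.array(v).tolist() for k,v in c.items()},open("w2.json","w"))
E
```

```text
time_s: 3.03
eef_pos: [0.4824, 0.2532, 0.3165]
eef_rot: [0.002, 0.999, 0.037, -0.002]
wrist_force: [-0.4, -0.3, -0.1]
opening: 0.505
t 3.03 p [0.4824 0.2532 0.3165] x [ 0.9973  0.0732 -0.0047] z [-0.0044 -0.0043 -1.    ] F [-0.4 -0.3 -0.1] op 0.505
```

View pics/w2big.png

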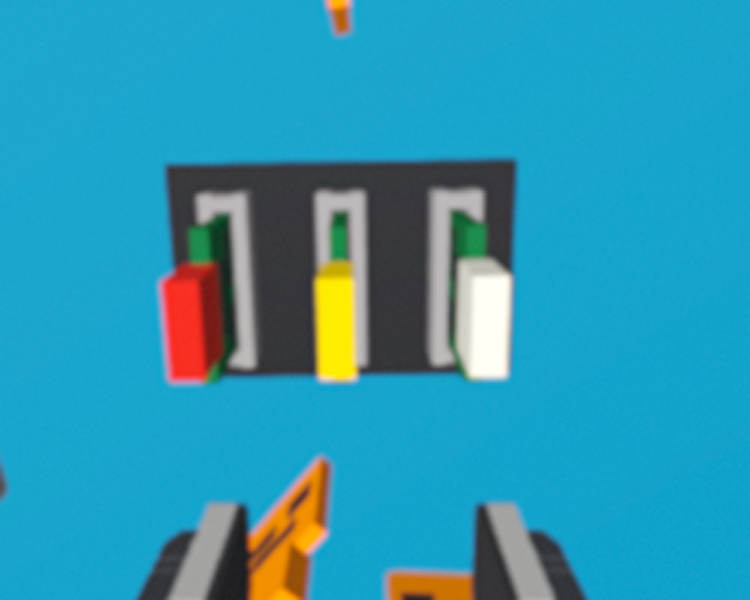

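The wrist view shows the yellow handle's top face at crop corners (315,278), (354,276), (357,379) and (317,380). The rack's far corners are at (167,165) and (516,161).

Run:
```python
from h import *
import json
np.set_printoptions(precision=4,suppress=True)
c=json.load(open("w2.json")); f=lambda x,y:(130+x/3-.33,60+y/3-.33)
T=[onz(c,f(*p),.148) for p in((315,278),(354,276),(357,379),(317,380))]; print(*T, "size",np.linalg.norm(T[0]-T[1]),np.linalg.norm(T[1]-T[2])); C=np.mean(T,0)
e=(T[0]+T[1]-T[2]-T[3]); print("centre",C,"yaw",np.degrees(np.arctan2(e[1],e[0])))
B=[onz(c,f(*p),.008) for p in((167,165),(516,161))]; e=B[0]-B[1]; yaw=np.arctan2(-e[0],e[1]); print("rack far corners",*B,np.linalg.norm(e),"yaw",np.degrees(yaw)); 
print("rack centre",(B[0]+B[1])/2-.06*np.r_[np.cos(yaw),np.sin(yaw),0])
plan([C[0],C[1],.20],down(yaw)); plan([C[0],C[1],.109],down(yaw))
```

```text
[0.5048 0.2721 0.148 ] [0.5066 0.2572 0.148 ] [0.4656 0.2532 0.148 ] [0.4641 0.269  0.148 ] size 0.014999512465914711 0.04122902278793098
centre [0.4853 0.2629 0.148 ] yaw 4.9808458621644505
rack far corners [0.5362 0.36   0.008 ] [0.5517 0.174  0.008 ] 0.1865746490716983 yaw 4.76990359439818
rack centre [0.4842 0.262  0.008 ]
turn x 1 [ 0.0066  0.0094 -0.0204]
shift x 4 [ 0.0061 -0.0161  0.1941] total mm [  3.7  -9.6 116.5]
turn x 1 [ 0.0066  0.0094 -0.0204]
shift x 6 [ 0.0041 -0.0107  0.2305] total mm [  3.7  -9.6 207.5]
```

```bash
python3 -m handwheel '[{"travel":[0.006,-0.016,0.1],"dr":[0.007,0.009,-0.021]},{"travel":[0.006,-0.016,0.19],"dr":[0,0,0]},{"travel":[0.006,-0.016,0.19],"dr":[0,0,0]},{"travel":[0.006,-0.016,0.19],"dr":[0,0,0]},{"travel":[0,0,0],"dr":[0,0,0]},{"travel":[0,0,0],"dr":[0,0,0]}]'
python3 - <<'E'
from h import *
st(); plan([.4850,.2627,.109],down(np.radians(4.9)),vmax=.02)
E
```

```text
time_s: 3.58
eef_pos: [0.4903, 0.2526, 0.2157]
eef_rot: [0.0, 0.999, 0.035, 0.003]
wrist_force: [0.5, 0.6, -0.2]
opening: 0.501
t 3.58 p [0.4903 0.2526 0.2157] x [0.9975 0.0699 0.006 ] z [ 6.1e-03 -5.0e-04 -1.0e+00] F [ 0.5  0.6 -0.2] op 0.501
turn x 1 [ 0.0019 -0.0115 -0.0297]
shift x 6 [-0.005  -0.0117  0.1186] total mm [ -4.5 -10.5 106.7]
```

```bash
python3 -m handwheel '[{"travel":[-0.03,-0.07,0],"dr":[0.002,-0.012,-0.03]},{"travel":[0,0,0],"dr":[0,0,0]}]'
python3 - <<'E'
from h import *
st(); plan([.4850,.2627,.109],down(np.radians(4.9)),vmax=.02)
E
```

```text
time_s: 3.75
eef_pos: [0.4861, 0.2611, 0.2178]
eef_rot: [-0.0, 0.999, 0.041, 0.0]
wrist_force: [-0.2, 0.3, -0.1]
opening: 0.502
t 3.75 p [0.4861 0.2611 0.2178] x [9.966e-01 8.270e-02 1.000e-04] z [ 1.e-04  2.e-04 -1.e+00] F [-0.2  0.3 -0.1] op 0.502
turn x 1 [-0.0004 -0.0002 -0.0052]
shift x 6 [-0.0011 -0.0018  0.1208] total mm [ -1.   -1.7 108.8]
```

```bash
python3 -m handwheel '[{"travel":[-0.008,-0.012,0.12],"dr":[0,0,-0.005]},{"travel":[0,0,0.12],"dr":[0,0,0]},{"travel":[0,0,0.12],"dr":[0,0,0]},{"travel":[0,0,0.12],"dr":[0,0,0]},{"travel":[0,0,0.12],"dr":[0,0,0]},{"travel":[0,0,0],"dr":[0,0,0]}]'
python3 - <<'E'
from h import *
st(); plan([.4850,.2627,.109],down(np.radians(4.9)),vmax=.02)
E
```

```text
time_s: 4.25
eef_pos: [0.4942, 0.2658, 0.1396]
eef_rot: [-0.003, 0.999, 0.044, 0.012]
wrist_force: [-0.2, -1.0, -0.5]
opening: 0.499
t 4.25 p [0.4942 0.2658 0.1396] x [0.9959 0.0872 0.0241] z [ 0.0236  0.0067 -0.9997] F [-0.2 -1.  -0.5] op 0.499
turn x 1 [-0.0089 -0.046   0.0035]
shift x 2 [-0.0315  0.0078  0.102 ] total mm [-9.5  2.3 30.6]
```

```bash
python3 -m handwheel '[{"travel":[-0.065,0.016,0.05],"dr":[-0.009,-0.046,0.004]},{"travel":[0,0,0.06],"dr":[0,0,0]},{"travel":[0,0,0.06],"dr":[0,0,0]},{"travel":[0,0,0],"dr":[0,0,0]}]'
python3 - <<'E'
from h import *
st(); plan([.4850,.2627,.109],down(np.radians(4.9)),vmax=.02)
E
```

```text
time_s: 4.58
eef_pos: [0.4876, 0.2636, 0.118]
eef_rot: [-0.001, 0.999, 0.043, 0.003]
wrist_force: [-0.3, -0.5, -0.2]
opening: 0.497
t 4.58 p [0.4876 0.2636 0.118 ] x [0.9963 0.0857 0.0061] z [ 0.0059  0.0016 -1.    ] F [-0.3 -0.5 -0.2] op 0.497
turn x 1 [-0.002  -0.0116  0.0006]
shift x 1 [-0.0174  0.0043  0.0597] total mm [-2.6  0.7  9. ]
```

```bash
python3 -m handwheel '[{"travel":[-0.02,0.005,0.065],"dr":[-0.002,-0.012,0]},{"travel":[-0.003,0,0.01],"dr":[0,0,0]},{"travel":[0,0,0],"dr":[0,0,0]}]'
python3 - <<'E'
from h import *
st(); plan([.4850,.2627,.109],down(np.radians(4.9)),vmax=.02)
E
```

```text
time_s: 4.83
eef_pos: [0.4849, 0.2627, 0.1068]
eef_rot: [-0.0, 0.999, 0.043, 0.001]
wrist_force: [0.6, 0.0, -0.2]
opening: 0.499
t 4.83 p [0.4849 0.2627 0.1068] x [0.9963 0.0858 0.0013] z [ 1.3e-03  4.0e-04 -1.0e+00] F [ 0.6  0.  -0.2] op 0.499
turn x 1 [-0.0006 -0.0026  0.0008]
shift x 1 [ 0.0006  0.0004 -0.0149] total mm [ 0.1  0.1 -2.2]
```

```bash
python3 -m handwheel '[{"travel":[0,0,0],"dr":[0,0,0]},{"travel":[0,0,0],"dr":[0,0,0]},{"travel":[0,0,0],"dr":[0,0,0]},{"travel":[0,0,0],"dr":[0,0,0]},{"travel":[0,0,0],"dr":[0,0,0]},{"travel":[0,0,0],"dr":[0,0,0]},{"travel":[0,0,0],"dr":[0,0,0]},{"travel":[0,0,0],"dr":[0,0,0]}]' -1
python3 -c "
from h import *
st(); print(ctrl.get_obs()['torque'])"
```

```text
time_s: 5.5
eef_pos: [0.4849, 0.2627, 0.1069]
eef_rot: [-0.0, 0.999, 0.043, 0.001]
wrist_force: [0.1, 0.5, -1.6]
opening: 0.155
t 5.50 p [0.4849 0.2627 0.1069] x [0.9963 0.0858 0.0012] z [ 1.2e-03  3.0e-04 -1.0e+00] F [ 0.1  0.5 -1.6] op 0.155
[-0.02453231 -0.00665332 -0.04393778]
```

```bash
python3 -m handwheel '[{"travel":[0,0,-0.06],"dr":[0,0,0]},{"travel":[0,0,-0.06],"dr":[0,0,0]},{"travel":[0,0,-0.06],"dr":[0,0,0]},{"travel":[0,0,0],"dr":[0,0,0]}]'
python3 - <<'E'
from h import *
st(); plan([.4850,.2627,.16],down(np.radians(4.9)),vmax=.02)
E
```

```text
time_s: 5.83
eef_pos: [0.4846, 0.2626, 0.1362]
eef_rot: [-0.0, 0.999, 0.043, 0.0]
wrist_force: [0.9, 0.3, -2.2]
opening: 0.161
t 5.83 p [0.4846 0.2626 0.1362] x [9.963e-01 8.580e-02 4.000e-04] z [ 3.e-04  1.e-04 -1.e+00] F [ 0.9  0.3 -2.2] op 0.161
turn x 1 [-0.0002 -0.0007  0.0007]
shift x 2 [ 0.0012 -0.0001 -0.0792] total mm [  0.4  -0.  -23.8]
```

```bash
python3 -m handwheel '[{"travel":[0,0,-0.08],"dr":[0,0,0]},{"travel":[0,0,-0.08],"dr":[0,0,0]},{"travel":[0,0,-0.15],"dr":[0,0,0]},{"travel":[0,0,-0.15],"dr":[0,0,0]},{"travel":[0,0,-0.15],"dr":[0,0,0]},{"travel":[0,0,-0.15],"dr":[0,0,0]},{"travel":[0,0,-0.15],"dr":[0,0,0]},{"travel":[0,0,-0.15],"dr":[0,0,0]},{"travel":[0,0,-0.1],"dr":[0,0,0]}]'
cat >> h.py <<'E'
o2=np.array([.5413,-.1057]); A=np.radians(-8.185); G=.0989
RC=Ro.from_euler("z",A); RS=RC*Ro.from_euler("y",-.55)   # socket axes: x up slope, z out
od=np.r_[o2,.098]; RT=down(A,.55)
def tcp_for(x,y,z): return od+RS.apply([x,y,z+G])
def mod():
    p,r,o=pose(); m=RS.inv().apply(p+r.apply([0,0,G])-od); e=(RT.inv()*r).as_rotvec(degrees=True)
    print("module in socket mm",np.round(m*1e3,2),"tilt err deg",np.round(e,2),"F sock",np.round(RS.inv().apply(o["wrist_force"]),1),"t %.2f op %.3f"%(o["time_s"],o["opening"]))
def goto(x,y,z,**k): plan(tcp_for(x,y,z),RT,**k)
E
python3 - <<'E'
from h import *
st(); print(tcp_for(0,0,.06)); plan([.44,-.09,.30],down(A))
E
```

```text
time_s: 6.58
eef_pos: [0.4814, 0.2618, 0.3197]
eef_rot: [0.0, 0.999, 0.043, -0.002]
wrist_force: [0.2, 0.4, -1.6]
opening: 0.16
t 6.58 p [0.4814 0.2618 0.3197] x [ 0.9963  0.0858 -0.0041] z [-0.0041 -0.001  -1.    ] F [ 0.2  0.4 -1.6] op 0.160
[ 0.45909104 -0.09387548  0.23346615]
turn x 3 [0.0007 0.0026 0.1457]
shift x 10 [0.006  0.2361 0.0131] total mm [  9.1 354.1  19.7]
```

```bash
python3 -m handwheel '[{"travel":[0,0,0],"dr":[0,0,0.146]},{"travel":[0,0,0],"dr":[0,0,0.146]},{"travel":[0,0,0],"dr":[0,0,0.146]},{"travel":[0,0.236,0],"dr":[0,0,0]},{"travel":[0,0.236,0],"dr":[0,0,0]},{"travel":[0,0.236,0],"dr":[0,0,0]},{"travel":[0,0.236,0],"dr":[0,0,0]},{"travel":[0,0.236,0],"dr":[0,0,0]},{"travel":[0,0.236,0],"dr":[0,0,0]},{"travel":[0,0.236,0],"dr":[0,0,0]},{"travel":[0,0.236,0],"dr":[0,0,0]},{"travel":[0,0.236,0],"dr":[0,0,0]},{"travel":[0,0.236,0],"dr":[0,0,0]},{"travel":[0,0,0],"dr":[0,0.21,0]},{"travel":[0,0,0],"dr":[0,0.21,0]},{"travel":[0,0,0],"dr":[0,0.21,0]},{"travel":[0,0,0],"dr":[0,0.21,0]},{"travel":[0,0,0],"dr":[0,0.21,0]},{"travel":[0,0,0],"dr":[0,0,0]}]'
python3 - <<'E'
from h import *
st();mod(); goto(0,-.001,.05)
E
```

```text
time_s: 8.17
eef_pos: [0.4246, -0.1019, 0.3326]
eef_rot: [0.022, 0.955, -0.073, 0.288]
wrist_force: [-1.4, -0.1, -3.5]
opening: 0.155
t 8.17 p [ 0.4246 -0.1019  0.3326] x [ 0.824  -0.1264  0.5523] z [ 0.546  -0.0829 -0.8337] F [-1.4 -0.1 -3.5] op 0.155
module in socket mm [ 27.19 -13.32 161.83] tilt err deg [-0.24  2.01  0.45] F sock [-3.  -0.3 -2.2] t 8.17 op 0.155
turn x 1 [ 0.008  -0.0671 -0.0151]
shift x 4 [-0.0395 -0.0198  0.1863] total mm [-23.7 -11.9 111.8]
```

```bash
python3 -m handwheel '[{"travel":[-0.16,-0.08,0],"dr":[0.008,-0.067,-0.015]},{"travel":[0,0,0.15],"dr":[0,0,0]},{"travel":[0,0,0.15],"dr":[0,0,0]},{"travel":[0,0,0.15],"dr":[0,0,0]},{"travel":[0,0,0.15],"dr":[0,0,0]},{"travel":[0,0,0],"dr":[0,0,0]}]'
python3 - <<'E'
from h import *
mod(); goto(0,-.001,.03)
E
```

```text
time_s: 8.67
eef_pos: [0.4544, -0.0967, 0.2507]
eef_rot: [0.027, 0.96, -0.068, 0.272]
wrist_force: [-0.7, 0.9, -3.7]
opening: 0.155
module in socket mm [ 5.69 -4.82 76.87] tilt err deg [-0.77  0.17 -0.24] F sock [-2.7  0.8 -2.7] t 8.67 op 0.155
turn x 1 [ 0.0258 -0.0057  0.008 ]
shift x 2 [-0.018  -0.0083  0.1562] total mm [-5.4 -2.5 46.9]
```

```bash
python3 -m handwheel '[{"travel":[-0.036,-0.03,0.06],"dr":[0.026,-0.006,0.008]},{"travel":[0,0,0.1],"dr":[0,0,0]},{"travel":[0,0,0.1],"dr":[0,0,0]},{"travel":[0,0,0],"dr":[0,0,0]}]'
python3 - <<'E'
from h import *
mod(); goto(0,-.001,.03)
import json
c=viewer.get_calibration("wrist"); im=viewer.camera("wrist")[:,:,::-1]
cv2.imwrite("pics/w3.png",im); cv2.imwrite("pics/w3big.png",cv2.resize(im[60:320,100:400],None,fx=2.3,fy=2.3,interpolation=cv2.INTER_CUBIC))
json.dump({k:np.array(v).tolist() for k,v in c.items()},open("w3.json","w"))
E
```

```text
time_s: 9.0
eef_pos: [0.4729, -0.0938, 0.2162]
eef_rot: [0.018, 0.961, -0.067, 0.269]
wrist_force: [-0.7, 1.1, -2.5]
opening: 0.155
module in socket mm [ 2.19  2.49 38.14] tilt err deg [ 0.23 -0.25 -0.19] F sock [-2.   1.  -1.7] t 9.00 op 0.155
turn x 1 [-0.0077  0.0082  0.0062]
shift x 1 [-0.0175  0.0206  0.0542] total mm [-2.6  3.1  8.1]
```

View pics/w3big.png

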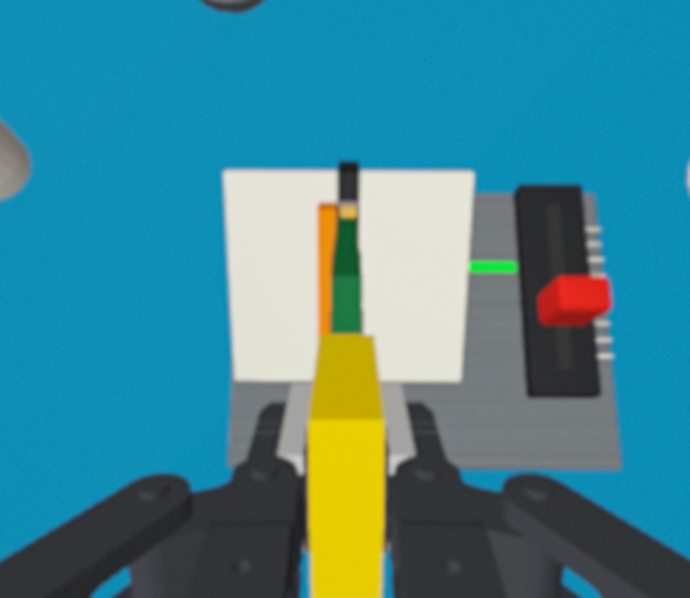

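The module hangs over the slot: connector at about x=348 and slot gap 339–358. The fence is just left of it (318–336). I'll re-measure the guide offset from this square-on view.

Run:
```python
from h import *
import json
np.set_printoptions(precision=4,suppress=True)
c=json.load(open("w3.json")); im=cv2.imread("pics/w3.png"); g=cv2.cvtColor(im,cv2.COLOR_BGR2GRAY).astype(float)
zs=RS.apply([0,0,1])
def deck(p,h=0):
    q,d=ray(c,p); X=q+d*((od+h*zs-q)@zs)/(d@zs); return RS.inv().apply(X-od)*1e3
def cross(y,x0,x1):
    r=g[y,x0:x1]; m=(r.max()+r.min())/2; s=np.nonzero((r[:-1]-m)*(r[1:]-m)<0)[0]; return [round(x0+i+(m-r[i])/(r[i+1]-r[i]),2) for i in s]
for y in(136,140,144,156,170,185,200,215):
    L,M,Rr=cross(y,190,215),cross(y,235,270),cross(y,290,312)
    print(y,[deck((v,y))[:2] for v in L+M+Rr])
print("slot ends",deck((100+348/2.3-.3,60+163/2.3-.3)), "fence top end", deck((100+328/2.3,60+204/2.3),22e-3))
# where the connector edge should be seen per TCP pose, against the picture (348,212)
```

```text
136 [array([48.1296, 57.5934]), array([48.2976,  6.2956]), array([48.3271, -2.7256]), array([ 48.4953, -54.0722])]
140 [array([44.0936, 57.6238]), array([44.2638,  6.3191]), array([44.2937, -2.7104]), array([ 44.4642, -54.1154])]
144 [array([40.023 , 57.5311]), array([40.195,  6.312]), array([40.2251, -2.6643]), array([ 40.3974, -53.9435])]
156 [array([27.5951, 57.6126]), array([27.7668,  8.3615]), array([27.8053, -2.6794]), array([ 27.9837, -53.8761])]
170 [array([12.6754, 57.58  ]), array([12.8485, 10.001 ]), array([12.8974, -3.4532]), array([ 13.0809, -53.8867])]
185 [array([-3.8368, 57.6485]), array([-3.6697, 13.7423]), array([-3.6007, -4.3916]), array([ -3.4126, -53.8148])]
200 [array([-20.9214,  57.7084]), array([-20.6718,  -5.0018]), array([-20.4776, -53.8059])]
215 [array([-38.6083,  57.6813]), array([-38.4386,  16.902 ]), array([-38.3186, -11.9415]), array([-38.1443, -53.8412])]
slot ends [53.7328  1.8935  0.    ] fence top end [38.6675  9.8276 22.    ]
```

Deck edges and slot both give an offset of about +1.8 mm here. I'll go down beside the fence on the −y side and feel for it.

```bash
python3 -m handwheel '[{"travel":[-0.018,0.028,0.02],"dr":[-0.008,0.008,0.006]},{"travel":[0,0,0.06],"dr":[0,0,0]},{"travel":[0,0,0.06],"dr":[0,0,0]},{"travel":[0,0,0],"dr":[0,0,0]}]'
python3 - <<'E'
from h import *
mod(); goto(0,-.002,.008)
E
```

```text
time_s: 9.38
eef_pos: [0.4822, -0.1009, 0.2025]
eef_rot: [0.021, 0.959, -0.068, 0.274]
wrist_force: [0.1, 0.1, -1.7]
opening: 0.157
module in socket mm [ 4.75 -3.96 21.15] tilt err deg [-0.15  0.36 -0.15] F sock [-0.8  0.1 -1.5] t 9.38 op 0.157
turn x 1 [ 0.0049 -0.0118  0.0049]
shift x 1 [-0.0276 -0.0114  0.0876] total mm [-4.1 -1.7 13.1]
```

```bash
python3 -m handwheel '[{"travel":[-0.035,-0.005,0.03],"dr":[0.005,-0.012,0.005]},{"travel":[-0.005,0,0.05],"dr":[0,0,0]},{"travel":[-0.005,0,0],"dr":[0,0,0]}]'
python3 - <<'E'
from h import *
mod(); goto(0,-.002,.008)
E
```

```text
time_s: 9.63
eef_pos: [0.4832, -0.1014, 0.1906]
eef_rot: [0.02, 0.96, -0.069, 0.272]
wrist_force: [0.0, 0.6, -2.1]
opening: 0.155
module in socket mm [-0.85 -4.2  10.47] tilt err deg [-0.09  0.18 -0.01] F sock [-1.2  0.6 -1.8] t 9.63 op 0.155
turn x 1 [ 0.0031 -0.0058  0.0002]
shift x 1 [ 0.0077 -0.0136  0.0165] total mm [ 1.1 -2.   2.5]
```

```bash
M='from h import *
mod()'
python3 -m handwheel '[{"travel":[0.008,-0.025,0.01],"dr":[0.003,-0.006,0]},{"travel":[0,0,0],"dr":[0,0,0]}]' >/dev/null; python3 -c "$M"
python3 -m handwheel '[{"travel":[0,-0.02,0],"dr":[0,0,0]}]'>/dev/null; python3 -c "$M"
python3 -m handwheel '[{"travel":[0,-0.015,0],"dr":[0,0,0]}]'>/dev/null; python3 -c "$M"
```

```text
module in socket mm [-0.2  -0.24  9.03] tilt err deg [-0.01 -0.03  0.04] F sock [-1.4 -0.6 -1.7] t 9.80 op 0.156
module in socket mm [0.09 2.64 9.15] tilt err deg [-0.02 -0.02  0.04] F sock [-1.2  0.8 -2. ] t 9.88 op 0.153
module in socket mm [0.33 4.17 9.25] tilt err deg [-0.13  0.   -0.  ] F sock [-4.3 -9.3 -4.4] t 9.97 op 0.157
```

```bash
M='from h import *
mod()'
python3 -m handwheel '[{"travel":[0,0.004,0],"dr":[0,0,0]}]' >/dev/null; python3 -c "$M"
python3 -m handwheel '[{"travel":[0,0.004,0],"dr":[0,0,0]}]'>/dev/null; python3 -c "$M"
python3 -m handwheel '[{"travel":[0,0.004,0],"dr":[0,0,0]}]'>/dev/null; python3 -c "$M"
```

```text
module in socket mm [0.3  3.23 9.29] tilt err deg [-0.21  0.   -0.06] F sock [-1.7 -1.1 -2.3] t 10.05 op 0.152
module in socket mm [0.31 2.9  9.35] tilt err deg [-0.2   0.   -0.07] F sock [-1.1  0.6 -2.4] t 10.13 op 0.158
module in socket mm [0.41 2.64 9.45] tilt err deg [-0.17  0.01 -0.08] F sock [-0.6  0.3 -1.7] t 10.22 op 0.157
```

Contact came at y≈3.3, so the offset is about 2.0 mm, in line with the 1.8 mm measured by camera. Inserting at y=2.

```bash
M='from h import *
mod(); goto(0,.002,-.05,vmax=.1)'
python3 -m handwheel '[{"travel":[-0.003,0.005,0.02],"dr":[-0.006,0,-0.003]},{"travel":[-0.003,0,0.03],"dr":[0,0,0]}]' >/dev/null; python3 -c "$M"
python3 -m handwheel '[{"travel":[-0.005,0,0.03],"dr":[0,0,0]},{"travel":[-0.003,0,0.03],"dr":[0,0,0]}]'>/dev/null; python3 -c "$M"
```

```text
module in socket mm [0.83 1.52 2.38] tilt err deg [-0.38  0.14 -0.19] F sock [-0.3 -0.4 -0.9] t 10.38 op 0.155
turn x 1 [ 0.0125 -0.0047  0.0065]
shift x 1 [-0.0039  0.0011  0.3492] total mm [-0.6  0.2 52.4]
module in socket mm [-0.17  1.63 -7.4 ] tilt err deg [-0.37  0.17 -0.19] F sock [-1.7  0.1 -2. ] t 10.55 op 0.159
turn x 1 [ 0.0123 -0.0058  0.0064]
shift x 1 [0.0031 0.0018 0.284 ] total mm [ 0.5  0.3 42.6]
```

```bash
M='from h import *
mod(); goto(0,.002,-.055,vmax=.1)'
python3 -m handwheel '[{"travel":[0,-0.002,0.03],"dr":[0.012,-0.006,0.006]},{"travel":[-0.002,0,0.03],"dr":[0,0,0]}]' >/dev/null; python3 -c "$M"
python3 -m handwheel '[{"travel":[-0.003,-0.002,0.03],"dr":[0,0,0]},{"travel":[-0.003,0,0.03],"dr":[0,0,0]}]'>/dev/null; python3 -c "$M"
```

```text
module in socket mm [ -1.37   2.95 -17.72] tilt err deg [ 0.05 -0.07  0.01] F sock [-0.7 -0.2 -1.9] t 10.72 op 0.157
turn x 1 [-0.0018  0.0022 -0.0002]
shift x 1 [0.0084 0.0057 0.2486] total mm [ 1.3  0.9 37.3]
module in socket mm [ -2.6    3.16 -28.01] tilt err deg [ 0.06 -0.1   0.04] F sock [-1.6 -0.1 -1.5] t 10.88 op 0.156
turn x 1 [-0.0021  0.0034 -0.0013]
shift x 1 [0.0162 0.007  0.1799] total mm [ 2.4  1.1 27. ]
```

```bash
M='from h import *
mod(); goto(0,.002,-.055,vmax=.1)'
python3 -m handwheel '[{"travel":[0.016,0.007,0.02],"dr":[0,0.003,0]},{"travel":[0,0,0.03],"dr":[0,0,0]}]' >/dev/null; python3 -c "$M"
python3 -m handwheel '[{"travel":[0.0,0.0,0.025],"dr":[0,0,0]}]'>/dev/null; python3 -c "$M"
```

```text
module in socket mm [ -0.35   2.18 -36.69] tilt err deg [ 0.08 -0.05  0.05] F sock [-1.2 -0.1 -2.1] t 11.05 op 0.154
turn x 1 [-0.0027  0.0017 -0.0017]
shift x 1 [0.0018 0.0003 0.1221] total mm [ 0.3  0.  18.3]
module in socket mm [ -0.52   2.21 -41.02] tilt err deg [ 0.09 -0.07  0.05] F sock [-1.9  0.1 -1.6] t 11.13 op 0.156
turn x 1 [-0.003   0.0024 -0.0017]
shift x 1 [0.0027 0.0004 0.0932] total mm [ 0.4  0.1 14. ]
```

Smooth so far. Now pressing through the contact in small steps.

```bash
M='from h import *
mod()'
python3 -m handwheel '[{"travel":[0.002,0,0.02],"dr":[0,0,0]},{"travel":[0.0,0,0.02],"dr":[0,0,0]}]' >/dev/null; python3 -c "$M"
python3 -m handwheel '[{"travel":[0.0,0.0,0.02],"dr":[0,0,0]},{"travel":[0.0,0,0.02],"dr":[0,0,0]}]'>/dev/null; python3 -c "$M"
```

```text
module in socket mm [ -0.09   2.19 -47.53] tilt err deg [ 0.1  -0.09  0.02] F sock [-3.4 -0.1 10.3] t 11.30 op 0.157
module in socket mm [ -0.07   2.21 -53.57] tilt err deg [ 0.1  -0.12 -0.06] F sock [-4.5 -0.2 10.8] t 11.47 op 0.154
```

```bash
M='from h import *
mod()'
python3 -m handwheel '[{"travel":[0.0,0,0.012],"dr":[0,0,0]}]' >/dev/null; python3 -c "$M"
python3 -m handwheel '[{"travel":[0.0,0.0,0.012],"dr":[0,0,0]}]'>/dev/null; python3 -c "$M"
python3 -m handwheel '[{"travel":[0.0,0.0,0.012],"dr":[0,0,0]}]'>/dev/null; python3 -c "$M"
```

```text
module in socket mm [-4.000e-02  2.230e+00 -5.519e+01] tilt err deg [ 0.11 -0.14 -0.11] F sock [-12.9  -1.   67.8] t 11.55 op 0.154
module in socket mm [  1.13   2.09 -55.52] tilt err deg [ 0.11 -0.11 -0.26] F sock [-17.3  -0.6  81.6] t 11.63 op 0.156
module in socket mm [  2.3   2.  -55.5] tilt err deg [ 0.11 -0.07 -0.43] F sock [-14.1   1.8  54.3] t 11.72 op 0.157
```

```bash
M='from h import *
mod()'
python3 -m handwheel '[{"travel":[-0.005,0,0],"dr":[0,0,0.01]},{"travel":[0,0,0],"dr":[0,0,0]}]' >/dev/null; python3 -c "$M"
python3 -m handwheel '[{"travel":[0,0,0],"dr":[0,0,0]},{"travel":[0,0,0],"dr":[0,0,0]},{"travel":[0,0,0],"dr":[0,0,0]},{"travel":[0,0,0],"dr":[0,0,0]},{"travel":[0,0,0],"dr":[0,0,0]},{"travel":[0,0,0],"dr":[0,0,0]}]' 0 >/dev/null; python3 -c "$M"
```

```text
module in socket mm [  2.98   1.68 -54.29] tilt err deg [ 0.07  0.04 -0.22] F sock [-2.9  0.1 -3.3] t 11.88 op 0.159
module in socket mm [  6.15   0.73 -54.27] tilt err deg [-0.03  0.3  -0.22] F sock [-0.1 -0.1 -0.2] t 12.38 op 0.498
```

```bash
M='from h import *
mod(); print("tip z",round(float(RS.inv().apply(pose()[0]-od)[2]*1e3),1)); plan(od+RS.apply([0,.002,.095]),RT)'
python3 -m handwheel '[{"travel":[0,0,-0.1],"dr":[0,0,0]},{"travel":[0,0,-0.1],"dr":[0,0,0]},{"travel":[0,0,-0.1],"dr":[0,0,0]},{"travel":[0,0,-0.1],"dr":[0,0,0]},{"travel":[0,0,-0.05],"dr":[0,0,0]}]' >/dev/null; python3 -c "$M"
python3 -m handwheel '[{"travel":[0,0,0],"dr":[0,0,0]},{"travel":[0,0,0],"dr":[0,0,0]},{"travel":[0,0,0],"dr":[0,0,0]},{"travel":[0,0,0],"dr":[0,0,0]},{"travel":[0,0,0],"dr":[0,0,0]},{"travel":[0,0,0],"dr":[0,0,0]}]' -1 >/dev/null; python3 -c "$M"
```

```text
module in socket mm [ 2.8   1.53 13.57] tilt err deg [ 0.1  -0.05 -0.15] F sock [ 0.9 -0.2 -0.9] t 12.80 op 0.500
tip z 112.5
turn x 1 [-0.0033  0.0018  0.0051]
shift x 1 [-0.0193 -0.0043  0.1165] total mm [-2.9 -0.6 17.5]
module in socket mm [ 3.53  1.2  13.45] tilt err deg [ 0.05  0.04 -0.15] F sock [ 0.2 -0.1 -0. ] t 13.30 op 0.001
tip z 112.4
turn x 1 [-0.0018 -0.0014  0.0051]
shift x 1 [-0.0231 -0.006   0.1157] total mm [-3.5 -0.9 17.4]
```

```bash
M='from h import *
p,r,o=pose(); print(np.round(RS.inv().apply(p-od)*1e3,2),"F",np.round(RS.inv().apply(o["wrist_force"]),1))'
python3 -m handwheel '[{"travel":[-0.023,-0.006,0.05],"dr":[0,0,0.005]},{"travel":[-0.003,0,0.06],"dr":[0,0,0]},{"travel":[0,0,0.03],"dr":[0,0,0]}]' >/dev/null; python3 -c "$M"
python3 -m handwheel '[{"travel":[0,0,0.015],"dr":[0,0,0]}]' >/dev/null; python3 -c "$M"
python3 -m handwheel '[{"travel":[0,0,0.01],"dr":[0,0,0]}]' >/dev/null; python3 -c "$M"
```

```text
[-0.84  2.03 89.79] F [-0.5 -0.5  0.5]
[ 0.17  1.77 87.26] F [ 5.3 -0.2 30.3]
[ 3.49  0.74 86.59] F [ 1.8 -0.9 27.4]
```

```bash
M='from h import *
p,r,o=pose(); print(np.round(RS.inv().apply(p-od)*1e3,2),"F",np.round(RS.inv().apply(o["wrist_force"]),1))'
python3 -m handwheel '[{"travel":[-0.02,0.002,0.01],"dr":[0,0,0]}]' >/dev/null; python3 -c "$M"
python3 -m handwheel '[{"travel":[-0.01,0,0.013],"dr":[0,0,0]}]' >/dev/null; python3 -c "$M"
python3 -m handwheel '[{"travel":[0,0,-0.1],"dr":[0,0,0]},{"travel":[0,0,-0.15],"dr":[0,0,0]},{"travel":[0,0,-0.2],"dr":[0,0,0]},{"travel":[0,0,-0.2],"dr":[0,0,0]},{"travel":[0,0,-0.2],"dr":[0,0,0]},{"travel":[0,0,0],"dr":[0,0,0]}]' >/dev/null; python3 -c "$M"
python3 - <<'E'
from h import *
import json
c=viewer.get_calibration("wrist"); im=viewer.camera("wrist")[:,:,::-1]
cv2.imwrite("pics/w4.png",im); cv2.imwrite("pics/w4big.png",cv2.resize(im,(768,576),interpolation=cv2.INTER_CUBIC))
json.dump({k:np.array(v).tolist() for k,v in c.items()},open("w4.json","w"))
E
```

```text
[ 4.52 -0.48 86.36] F [ 2.1  5.3 28.5]
[ 6.56 -0.86 85.82] F [ 1.2  5.4 24.6]
[  2.8    0.97 216.54] F [ 1.3 -1.3 -1. ]
```

View pics/w4big.png

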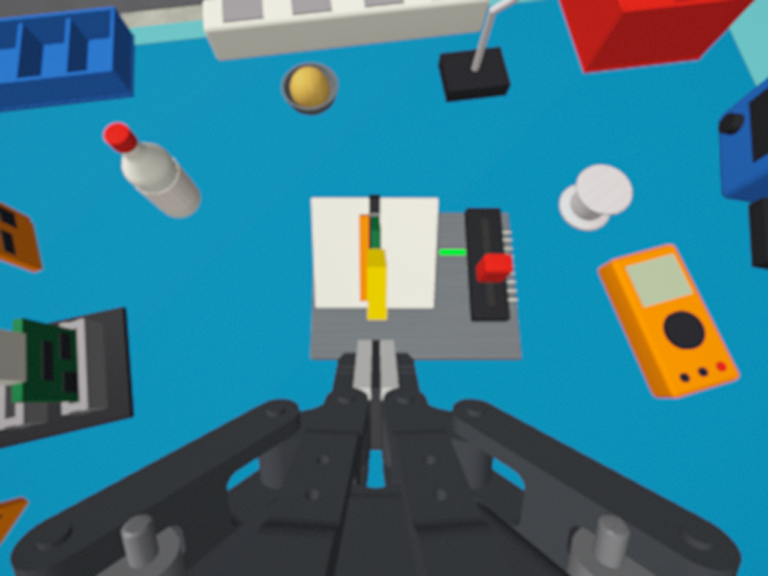

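The module stands in the slot with its handle at about (376,285); the red fader (493,267) and green line (452,252) are clear. I'll probe the handle top once more at the −x and +x ends to confirm it is seated and square.

```bash
cat > pr.py <<'E'
from h import *
p,r,o=pose(); print(np.round(RS.inv().apply(p-od)*1e3,2),"tilt",(RT.inv()*r).as_rotvec(degrees=True).round(2),"F",np.round(RS.inv().apply(o["wrist_force"]),1),"t %.2f"%o["time_s"])
E
python3 -m handwheel '[{"travel":[-0.09,-0.006,0.15],"dr":[0,0,0]},{"travel":[0,0,0.2],"dr":[0,0,0]},{"travel":[0,0,0.2],"dr":[0,0,0]},{"travel":[0,0,0.2],"dr":[0,0,0]},{"travel":[0,0,0.05],"dr":[0,0,0]},{"travel":[0,0,0],"dr":[0,0,0]}]' >/dev/null; python3 pr.py
```

```text
[-12.01   1.    87.26] tilt [-0.34  0.82 -0.03] F [ 2.9  0.8 11.7] t 14.93
```

```bash
python3 -m handwheel '[{"travel":[0,-0.006,0.008],"dr":[0.011,-0.027,0]}]' >/dev/null; python3 pr.py
python3 -m handwheel '[{"travel":[-0.003,0,0.01],"dr":[0,0,0]}]' >/dev/null; python3 pr.py
python3 -m handwheel '[{"travel":[0,0,-0.05],"dr":[0,0,0]},{"travel":[0.09,0,-0.02],"dr":[0,0,0]},{"travel":[0.09,0,0.0],"dr":[0,0,0]},{"travel":[0,0,0.03],"dr":[0,0,0]}]' >/dev/null; python3 pr.py
```

```text
[-10.1    1.42  86.11] tilt [-0.07  0.17 -0.03] F [ 5.7  0.1 49.3] t 15.02
[-6.55  0.25 85.89] tilt [-0.19  0.47 -0.09] F [-0.6 -0.4 33.4] t 15.10
[ 2.257e+01 -5.000e-02  9.351e+01] tilt [-0.26  0.58 -0.1 ] F [ 0.4 -1.  -0.2] t 15.43
```

```bash
python3 -m handwheel '[{"travel":[-0.055,-0.014,0.03],"dr":[0.009,-0.02,0]},{"travel":[0,0,0.025],"dr":[0,0,0]}]' >/dev/null; python3 pr.py
python3 -m handwheel '[{"travel":[0,0,0.012],"dr":[0,0,0]}]' >/dev/null; python3 pr.py
```

```text
[18.17  1.21 86.46] tilt [-0.11  0.41 -0.2 ] F [ 5.6  6.3 46.5] t 15.60
[21.33  0.96 86.14] tilt [-0.16  0.75 -0.24] F [ 1.5  4.  26.1] t 15.68
```

Probes at −10, +6 and +20 mm all read 86 mm within 0.3 mm under 25–49 N, so the module is level and on the floor. Now the fader.

```bash
python3 -m handwheel '[{"travel":[0,0,-0.1],"dr":[0,0,0]},{"travel":[-0.1,0,-0.2],"dr":[0,0,0]},{"travel":[-0.1,0.1,-0.2],"dr":[0,0,0]},{"travel":[0,0.15,-0.15],"dr":[0,-0.2,0]},{"travel":[0,0.15,0],"dr":[0,-0.2,0]},{"travel":[0,0.15,0],"dr":[0,-0.2,0]},{"travel":[0,0.1,0],"dr":[0,-0.2,0]},{"travel":[0,0,0],"dr":[0,-0.2,0]},{"travel":[0,0,0],"dr":[0,0,0]}]' 0 >/dev/null
cat > fad.py <<'E'
from h import *
import json,sys
np.set_printoptions(precision=4,suppress=True)
st()
c=viewer.get_calibration("wrist"); im=viewer.camera("wrist")[:,:,::-1].copy(); cv2.imwrite(f"pics/{sys.argv[1]}.png",im)
s=viewer.camera("scene")[:,:,::-1].copy(); cv2.imwrite(f"pics/{sys.argv[1]}s.png",s)
S=viewer.get_calibration("scene")
lc=lambda c,p,z: RC.inv().apply(onz(c,p,z)-np.r_[o2,0])[:2]
def crop(I,C,f,w=55):
    u=proj(C,np.r_[o2,0]+RC.apply([.02,-.11,.04])); x,y=int(u[0])-w,int(u[1])-w; x,y=max(x,0),max(y,0); return x,y,I[y:y+2*w,x:x+2*w]
for nm,I,C,w in(("wrist",im,c,60),("scene",s,S,35)):
    x0,y0,k=crop(I,C,1,w)
    for col,lo,hi,z in(("red",(0,150,60),(6,255,255),.064),("green",(45,120,100),(75,255,255),.010)):
        m=mask(k,lo,hi)
        if col=="red":   # top face = the brighter shade
            v=cv2.cvtColor(k,cv2.COLOR_BGR2HSV)[:,:,2]; 
            if m.any(): print("red V quantiles",np.quantile(v[m>0],[.1,.5,.9])); t,_=cv2.threshold(v[m>0].reshape(-1,1),0,255,cv2.THRESH_OTSU); m=((m>0)&(v>t)).astype(np.uint8)*255
        ys,xs=np.nonzero(m)
        if len(xs):
            r=cv2.minAreaRect(np.c_[xs,ys].astype(np.float32)); b=cv2.boxPoints(r)+[x0,y0]; print(nm,col,len(xs),"mean",lc(C,(xs.mean()+x0,ys.mean()+y0),z),"box",lc(C,b.mean(0),z), "corners",*[lc(C,p,z) for p in b])
    if nm=="wrist": cv2.imwrite(f"pics/{sys.argv[1]}crop.png",cv2.resize(k,None,fx=5,fy=5,interpolation=cv2.INTER_CUBIC)); print("crop origin",x0,y0); json.dump({k:np.array(v).tolist() for k,v in c.items()},open(sys.argv[1]+".json","w"))
E
python3 fad.py f1
```

```text
t 16.43 p [ 0.4054 -0.1784  0.2349] x [ 0.9905 -0.1372 -0.0024] z [-0.0017  0.0051 -1.    ] F [ 0.1  0.2 -0.1] op 0.502
red V quantiles [138. 219. 229.]
wrist red 471 mean [ 0.004  -0.1205] box [ 0.0041 -0.1206] corners [ 0.0125 -0.1073] [ 0.0126 -0.1333] [-0.0045 -0.1342] [-0.0046 -0.1077]
wrist green 161 mean [ 0.0347 -0.0867] box [ 0.0351 -0.0869] corners [ 0.0382 -0.0713] [ 0.0383 -0.1026] [ 0.0319 -0.1027] [ 0.0318 -0.0712]
crop origin 208 0
red V quantiles [129.4 170.  255. ]
scene red 60 mean [ 0.0058 -0.123 ] box [ 0.0057 -0.1232] corners [-0.0039 -0.1338] [-0.0039 -0.109 ] [ 0.0153 -0.1126] [ 0.0151 -0.137 ]
scene green 23 mean [ 0.0347 -0.0848] box [ 0.035  -0.0843] corners [ 0.0314 -0.0965] [ 0.0321 -0.0707] [ 0.0386 -0.072 ] [ 0.0378 -0.0977]
```

View pics/f1crop.png

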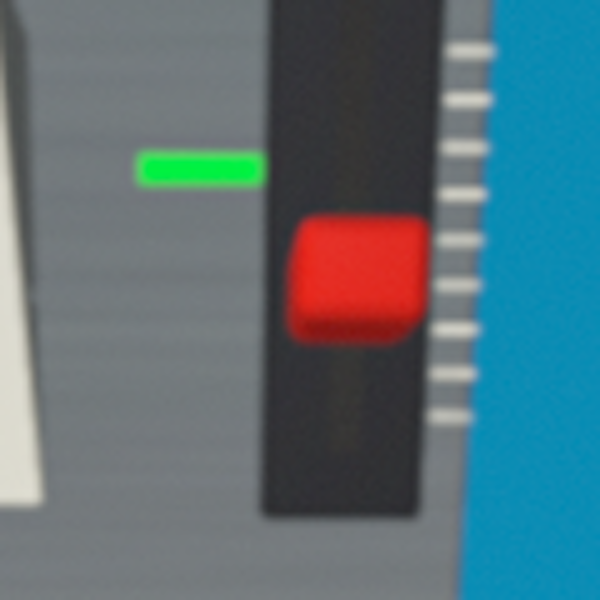

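The crop shows the fader grip centre at cradle x≈0.005 and the green line at x≈0.0347. The tick count agrees, since the mark falls halfway between ticks 5 and 6. The grip has to move about 30 mm along +x.

```bash
cat > gp.py <<'E'
from h import *
import sys
def cr():
    p,r,o=pose(); print("cradle mm",np.round(RC.inv().apply(p-np.r_[o2,0])*1e3,1),"tilt",(down(A).inv()*r).as_rotvec(degrees=True).round(2),"F",np.round(RC.inv().apply(o["wrist_force"]),1),"op %.3f t %.2f"%(o["opening"],o["time_s"]))
cr(); v=[float(a)/1e3 for a in sys.argv[1:]]
if v: plan(np.r_[o2,0]+RC.apply(v),down(A))
E
python3 gp.py 5 -122 100
```

```text
cradle mm [-125.2  -89.9  234.6] tilt [ 0.33  0.16 -0.39] F [ 1.1 -0.5  0.5] op 0.504 t 16.53
turn x 1 [-0.0111 -0.0053  0.0129]
shift x 6 [0.1447 0.0357 0.1496] total mm [130.2  32.1 134.6]
```

```bash
python3 -m handwheel '[{"travel":[0.145,0.036,0.1],"dr":[-0.011,-0.005,0.013]},{"travel":[0.145,0.036,0.1],"dr":[0,0,0]},{"travel":[0.145,0.036,0.1],"dr":[0,0,0]},{"travel":[0.145,0.036,0.1],"dr":[0,0,0]},{"travel":[0.145,0.036,0.1],"dr":[0,0,0]},{"travel":[0.145,0.036,0.1],"dr":[0,0,0]},{"travel":[0,0,0],"dr":[0,0,0]}]' >/dev/null; python3 gp.py 5 -122 90
```

```text
cradle mm [   2.7 -116.   140.1] tilt [ 0.37  0.88 -0.23] F [-1.6  0.2  0.5] op 0.501 t 17.12
turn x 1 [-0.0123 -0.0293  0.0078]
shift x 2 [0.0077 0.0201 0.1671] total mm [ 2.3  6.  50.1]
```

```bash
python3 -m handwheel '[{"travel":[0.016,0.045,0.1],"dr":[-0.012,-0.029,0.008]},{"travel":[0,0,0.12],"dr":[0,0,0]},{"travel":[0,0,0.1],"dr":[0,0,0]},{"travel":[0,0,0],"dr":[0,0,0]}]' >/dev/null; python3 gp.py 5 -122 38
```

```text
cradle mm [   0.6 -119.4   91. ] tilt [ 0.24  0.26 -0.11] F [-0.6  0.7 -0.8] op 0.495 t 17.45
turn x 1 [-0.0081 -0.0085  0.0038]
shift x 2 [0.0146 0.0086 0.1768] total mm [ 4.4  2.6 53. ]
```

```bash
python3 -m handwheel '[{"travel":[0.03,0.02,0.05],"dr":[-0.008,-0.009,0.004]},{"travel":[0.003,0,0.08],"dr":[0,0,0]},{"travel":[0.005,0,0.08],"dr":[0,0,0]},{"travel":[0.005,0,0.08],"dr":[0,0,0]},{"travel":[0,0,0],"dr":[0,0,0]}]' >/dev/null; python3 gp.py 5 -122 38
```

```text
cradle mm [   6.5 -121.9   48.1] tilt [-0.07  0.35  0.01] F [-0.5  0.4 -0.1] op 0.498 t 17.87
turn x 1 [ 0.0022 -0.0117 -0.0002]
shift x 1 [-0.0097  0.0004  0.0676] total mm [-1.5  0.1 10.1]
```

```bash
python3 -m handwheel '[{"travel":[-0.01,0,0.07],"dr":[0,-0.012,0]},{"travel":[0,0,0],"dr":[0,0,0]}]' >/dev/null; python3 gp.py 
python3 -m handwheel '[{"travel":[0,0,0],"dr":[0,0,0]},{"travel":[0,0,0],"dr":[0,0,0]},{"travel":[0,0,0],"dr":[0,0,0]},{"travel":[0,0,0],"dr":[0,0,0]},{"travel":[0,0,0],"dr":[0,0,0]},{"travel":[0,0,0],"dr":[0,0,0]}]' -1 >/dev/null; python3 gp.py 35 -122 38
```

```text
cradle mm [   4.7 -121.8   36.2] tilt [-0.04 -0.07 -0.  ] F [-1.   0.3 -0.3] op 0.499 t 18.03
cradle mm [   4.7 -121.8   35.8] tilt [-0.03 -0.1  -0.01] F [-0.5 -1.2 -3. ] op 0.315 t 18.53
turn x 1 [0.0009 0.0034 0.0002]
shift x 1 [ 0.2017  0.0011 -0.0144] total mm [30.3  0.2 -2.2]
```

```bash
python3 -m handwheel '[{"travel":[0.06,0,0],"dr":[0,0,0]},{"travel":[0.06,0,0],"dr":[0,0,0]},{"travel":[0.06,0,0],"dr":[0,0,0]},{"travel":[0,0,0],"dr":[0,0,0]}]' >/dev/null; python3 gp.py 34.7 -122 37
```

```text
cradle mm [  33.5 -121.9   35.9] tilt [-0.02 -0.18  0.02] F [ 1.3 -0.4 -1.5] op 0.319 t 18.87
turn x 1 [ 0.0005  0.0061 -0.0007]
shift x 1 [ 0.0079  0.0008 -0.0074] total mm [ 1.2  0.1 -1.1]
```

```bash
python3 -m handwheel '[{"travel":[0.008,0,0],"dr":[0,0.006,0]},{"travel":[0,0,0],"dr":[0,0,0]}]' >/dev/null; python3 gp.py
python3 -m handwheel '[{"travel":[0,0,0],"dr":[0,0,0]},{"travel":[0,0,0],"dr":[0,0,0]},{"travel":[0,0,0],"dr":[0,0,0]},{"travel":[0,0,0],"dr":[0,0,0]},{"travel":[0,0,0],"dr":[0,0,0]}]' 0 >/dev/null; python3 gp.py
python3 -m handwheel '[{"travel":[0,0,-0.06],"dr":[0,0,0]},{"travel":[0,0,-0.1],"dr":[0,0,0]},{"travel":[0,0,-0.2],"dr":[0,0,0]},{"travel":[0,0,-0.2],"dr":[0,0,0]},{"travel":[-0.2,0,-0.2],"dr":[0,0,0]},{"travel":[-0.2,0,-0.2],"dr":[0,0,0]},{"travel":[-0.2,0,-0.1],"dr":[0,0,0]},{"travel":[-0.2,0,0],"dr":[0,0,0]},{"travel":[0,0,0],"dr":[0,0,0]}]'  >/dev/null; python3 fad.py f2
```

```text
cradle mm [  35.9 -121.8   35.8] tilt [-0.03  0.01 -0.03] F [-1.9 -0.2  0. ] op 0.315 t 19.03
cradle mm [  37.3 -122.    37.1] tilt [-0.08  0.22 -0.03] F [-0.5 -0.5  0.5] op 0.498 t 19.45
t 20.20 p [ 0.439  -0.2138  0.2052] x [ 0.9901 -0.14    0.0048] z [ 0.0043 -0.0039 -1.    ] F [-0.4  0.2 -0.7] op 0.496
red V quantiles [138. 219. 229.]
wrist red 523 mean [ 0.0362 -0.1213] box [ 0.0362 -0.1216] corners [ 0.0443 -0.1093] [ 0.0444 -0.1339] [ 0.0279 -0.1341] [ 0.0278 -0.1091]
wrist green 189 mean [ 0.0355 -0.0873] box [ 0.0355 -0.0869] corners [ 0.0386 -0.0716] [ 0.0386 -0.1024] [ 0.0323 -0.1023] [ 0.0323 -0.0713]
crop origin 178 16
red V quantiles [131.5 171.5 255. ]
scene red 62 mean [ 0.0372 -0.1225] box [ 0.0372 -0.1227] corners [ 0.0277 -0.1332] [ 0.0281 -0.1087] [ 0.0468 -0.1122] [ 0.0462 -0.1364]
scene green 23 mean [ 0.035  -0.0848] box [ 0.035  -0.0843] corners [ 0.0314 -0.0965] [ 0.0321 -0.0707] [ 0.0386 -0.072 ] [ 0.0378 -0.0977]
```

View pics/f2crop.png

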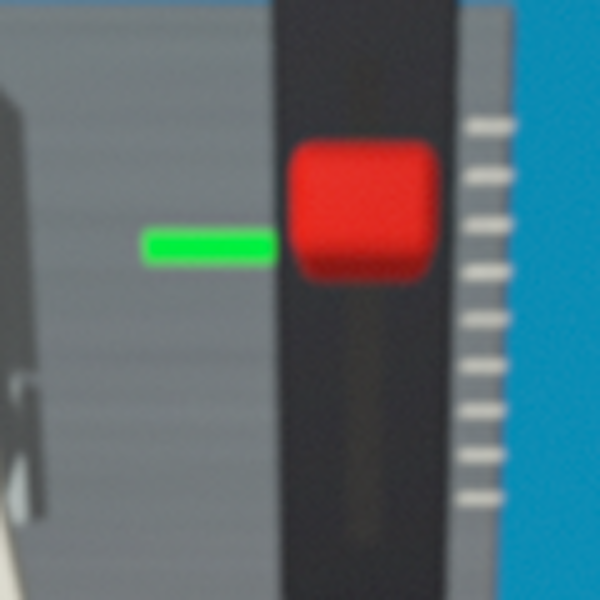

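The grip now sits at 36.2 mm against the green line at 35.5 mm in the wrist view. The scene view reads 37.2 against 35.0 mm, at a coarser 2.5 mm per pixel. One last overall look before handing in.

Run:
```python
from h import *
d=viewer.camera("side")[:,:,::-1]; s=cv2.imread("pics/f2s.png")
f=lambda im,x,y:cv2.resize(im[y:y+200,x:x+133],None,fx=3,fy=3,interpolation=cv2.INTER_CUBIC)
cv2.imwrite("pics/fin.png",np.hstack([f(s,195,100),f(d,160,120)]))
S=cv2.imread("pics/scene0.png"); df=cv2.absdiff(S,s).max(2)>40; df[:,:130]=0
n,l,t,c=cv2.connectedComponentsWithStats(df.astype(np.uint8)); print([(t[i].tolist()) for i in range(1,n) if t[i,4]>15])
```

```text
[[130, 0, 82, 209, 7904], [151, 60, 19, 9, 107], [195, 87, 4, 10, 17], [281, 118, 20, 18, 195], [291, 136, 10, 14, 94], [228, 187, 31, 29, 440], [217, 246, 22, 23, 287]]
```

View pics/fin.png

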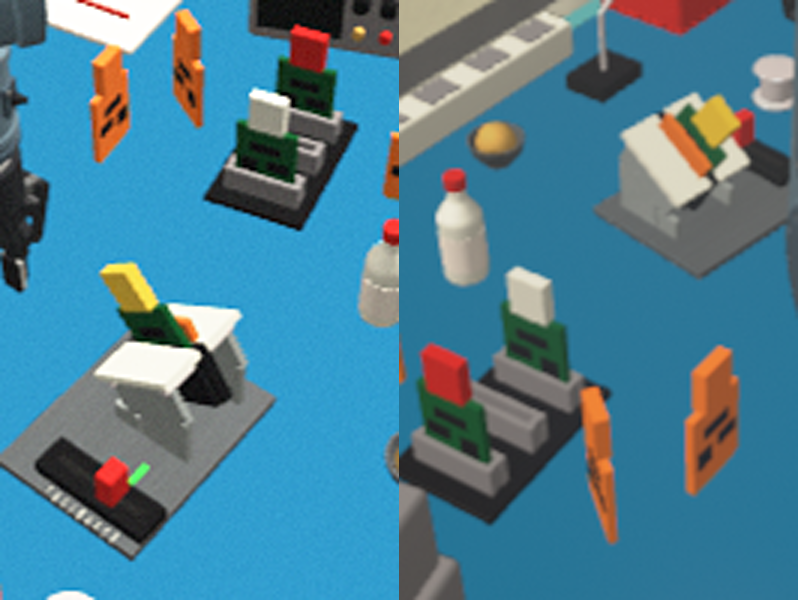

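The yellow module is seated in the cradle, the fader is at the green line, the red and white modules are still in the rack, and the arm is clear. Only the module, the fader and the arm's own area changed in the scene view. Handing in.

```bash
python3 -c "
from bench import ctrl
print(ctrl.hand_in())"
```

```text
the job is handed in; nothing more can be done
None
```

The yellow module is in the cradle and released, and after that I gripped the red fader and slid it to the green mark. I handed in at about 20 s of robot time; no verdict is reported.

- **Alignment:** I felt the fence at y ≈ 3.3 mm, which puts the guide offset at about 2.0 mm. The cameras gave about 1.8 mm from the later square-on view, but 0.7 to 3.2 mm from the first one.
- **Seating:** The module pushed through the contact at about 11 N and stopped at 55 mm depth. As I let go, the gripper had come back up about 1 mm and drifted a few mm up the slope. I then pressed on the handle top with shut fingers. Three points read 86 mm within 0.3 mm (85 expected), so it sits level and on the floor.
- **Harder than intended:** The wrist force peaked at about 82 N when the module met the floor, and at up to 49 N in the later pressing. Both are under the 120 N limit.
- **Fader:** The wrist camera puts the grip 0.7 mm past the mark. The coarser scene camera says 2.2 mm, so the two disagree slightly; I left it there.
- **Rest of the bench:** The final pictures show the red and white modules still in the rack, nothing else moved as far as they show, and the arm clear of everything.

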